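# Mark the arm joint with the worn bush

### The arm

A 7-joint arm with a two-finger parallel gripper is mounted at the origin on a cart in front of the work surface, level with it; the furniture and walls round the work are solid. World frame = base frame: x ahead of the robot, y to its left, z up, the work surface at z = 0. Lengths are in m, angles in rad, forces in N, time in s.
With the tool pointing down it reaches from about 0.425 to 0.825 m from the base axis. Payload 3.6 kg.
Tool frame: the origin (TCP) lies at the very end of the fingers, on their centre line; the grasp point (between the pads) lies 19 mm behind it; z points along the fingers, y is the direction in which the jaws open and shut (so a half turn about z gives the same grasp; the last joint's range is limited). The gripper opens to 85 mm and grips with 20 to 120 N. Pads are 22 mm wide; open, the fingers measure 114 mm over their backs; the gripper's body (76 mm by 85 mm) begins 54 mm behind the grasp point. The pads swing forward as they close: fully open they stand 13 mm farther back than shut.
Start: joints at [1.101, 0.615, -0.013, 1.423, 0.008, 1.103, -0.04], TCP at [0.279, -0.587, 0.231] pointing down, gripper open.
Joint ranges: [-3.12, 3.12], [-0.3, 2.06], [-1.34, 1.32], [0.26, 2.42], [-1.36, 4.5], [0.01, 1.98], [-2.84, 2.84]. Speed limits (rad/s): [2.79, 2.79, 3.14, 3.14, 3.14, 3.14, 3.14].

### API

Orientations are given as a unit quaternion [w, x, y, z].
In Python, from station import arm, vision gives the robot as it stands.
- The arm moves only by the tool move_arm, never from a script. Its argument "commands" is a list of rows, each an object of numbers: "tx", "ty", "tz": the shift along the tool's x, y, z in cm; "turn": the turn about the tool's z in degrees; "hand": the closure, from 0 (fully open) to 1 (shut). A call has 1 to 20 rows; each row shifts and turns the commanded pose from where the row before left it, along the tool's axes as they then stand; what a row does not reach is not made up. A row lasts 1/8 s, in which the tool goes at most 62.5 mm and 10.7 degrees, less where a joint would pass 70% of its speed; a pose out of reach is approached as far as the arm can. A call with a gripper value outside its range is refused whole. The fingers move at their own pace and stop on an object; the grip force is fixed at half the most. Time passes only in rows, so rows that do not move let the fingers close. It gives the time, the measured TCP pose, the force and the opening at its end, in the units of the state.
- arm.observe(): the state, without advancing time (a new reading comes with each control period).
- vision.read_camera(name): name is "scene" or "top" or "wrist"; returns the picture (384x512x3 uint8, red, green, blue); there is no depth.
- vision.camera_model(name): a dict with "vertical_fov" (degrees; the focal length in pixels is half the picture's height over the tangent of half this angle, whatever the lens; pixels are square), "cx", "cy" (the principal point, pixels), "camera_from_world" (4x4, takes a point from world to camera coordinates). Camera axes: x right, y up, looking along -z (the intrinsics and any distortion apply to the point x, -y, -z); pixel columns grow to the right and rows downward; lengths in m; the calibration is good to about 2 mm. A picture is of the moment at which its call begins: read the wrist's pose just before it. camera_model takes no time and is no camera call; for the wrist camera it gives the pose at the moment of the call.
- arm.sign_off(): hands the job in, once; it reports no verdict.
The state is a dict: "time_s": time; "qpos": joint angles; "qd": joint speeds; "joint_efforts": joint torques, N m; "ee_pos": TCP position; "eef_rot": TCP orientation; "contact_force": force on the tool from outside, world axes, zero at the start; "torque": the same for the moment, N m; "opening": finger opening in m.
Only numpy, scipy, OpenCV 4.12 (cv2) and the standard library are available. Lean on these libraries where they do the work, as an engineer would, in place of code of your own. Each camera call takes 0.05 s, during which the arm holds its last target.

### The job

Two rubber-bushed arm joints are bolted to the bench; the bush of one of them is worn and lets its upright arm rock loosely. Take the arms near the top between the fingertips and rock them gently, first to the left and then to the right (as the robot sees it) as far as they give easily, to feel which one has the play; then pick up the steel collar and lower it over the arm of the loose joint, so that it lies flat on the joint's block as a reject mark, and let go.

Things in the scene. Friction and masses are not known exactly. Their poses are not given: they have to be found in the camera images.
- rock_a (a joint): lean of arm a, rad: 0 upright, positive to the joint's +y (robot's left); stops at +-0.20; springs back upright. Pin along x, 54 mm below grip_a. One of the two joints is loose: 1 to 2 N at its grip point lean it to the stop (11 mm); the sound one yields about 2 mm to 4 N there, so stop pushing at 4 to 5 N
- grip_a (a point): where to take arm a: middle of the upright square steel bar (12 x 12 mm), 10 mm below its tip; leans with it. Take it along y, by its left and right faces, pinched or loosely. The bar's tip stands 84 mm above the bench, 48 mm above the aluminium block. Axes: z up the arm, x and y as the joint's
- seat_a (a point): centre of the top of joint a's aluminium block (60 x 60 mm, slotted along y for the arm), 36 mm above the bench, at the arm's foot; the collar shall lie here round the arm, its middle 10 mm higher. The dark base plate (64 x 100 mm, long along y) is bolted down. Axes: z up, y the way the arm rocks, to the robot's left (turned up to 0.3 rad)
- rock_b (a joint): lean of arm b, rad: 0 upright, positive to the joint's +y (robot's left); stops at +-0.20; springs back upright. Pin along x, 54 mm below grip_b. One of the two joints is loose: 1 to 2 N at its grip point lean it to the stop (11 mm); the sound one yields about 2 mm to 4 N there, so stop pushing at 4 to 5 N
- grip_b (a point): where to take arm b: middle of the upright square steel bar (12 x 12 mm), 10 mm below its tip; leans with it. Take it along y, by its left and right faces, pinched or loosely. The bar's tip stands 84 mm above the bench, 48 mm above the aluminium block. Axes: z up the arm, x and y as the joint's
- seat_b (a point): centre of the top of joint b's aluminium block (60 x 60 mm, slotted along y for the arm), 36 mm above the bench, at the arm's foot; the collar shall lie here round the arm, its middle 10 mm higher. The dark base plate (64 x 100 mm, long along y) is bolted down. Axes: z up, y the way the arm rocks, to the robot's left (turned up to 0.3 rad)
- collar_mid (a point): middle of the loose plain steel collar (half-way up, on its axis): a ring of 54 mm outer and 38 mm inner diameter, 20 mm high, 70 to 140 g, lying flat on the bench, axis z up; grip it across the outside near its upper edge, as the joint's block below would stop longer fingers. A soldering station 0.18 m high stands behind and between the two joints: cross over it or in front of it
- collar: the same collar; origin at the centre of its underside
Mind the look-alikes: they are no part of the job. What is shaped like the collar but orange is not meant.

How it is judged:
On the way, in this order (a step that is already met when the one before it is completed fails the run):
1. the arm of the loose joint is rocked to the left (more than 0.10 rad) (value of joint rock_a above 0.1 rad), for 0.1 s.
2. then it is rocked to the right (more than 0.10 rad) (value of joint rock_a below -0.1 rad), for 0.1 s.
3. after the test the collar is lifted (height (world z) of collar_mid above 0.085 m), for 0.1 s.
At the end, for the whole second after the job is handed in: The collar lies at rest round the arm of the loose joint, flat (within 10 degrees) on its block: its centre within 18 mm of the block's centre and 10 mm (give or take 6) above the block's top (horizontal distance between collar_mid and seat_a below 0.018 m and z of collar_mid in the frame of seat_a between 0.004 and 0.016 m and angle between collar_mid's own z axis and vertical below 0.17 rad and linear speed of collar below 0.02 m/s); the robot touches nothing.
It also fails if it takes over 64 s, if anything falls off the work surface, if the arm or the gripper's body presses on something with over 40 N, if the wrist force passes 120 N, or if a joint passes its speed limit or range.

## Working session

There is one attempt and no reset: what is moved stays moved. The work goes in short steps, Python scripts to look and compute and a tool call to move; the robot and the scene stay as the last step left them, time stands still between calls to the robot, and variables do not carry over. Pictures are saved under pics/ and viewed, and the job is handed in when it is done.

Besides the shell and the picture viewer there is one more tool, called after ">>>" by a JSON object that holds its "name" and its "arguments", one argument or row to a line. move_arm: Moves the arm, as the interface text tells. Its arguments: {"type":"object","properties":{"commands":{"type":"array","items":{"type":"object","properties":{"tx":{"type":"number"},"ty":{"type":"number"},"tz":{"type":"number"},"turn":{"type":"number"},"hand":{"type":"number"}}}}},"required":["commands"]}

```bash
mkdir -p pics; cat > h.py <<'E'
import numpy as np,cv2
from station import arm,vision
def snap(n,f):
    m=vision.camera_model(n); im=vision.read_camera(n)
    cv2.imwrite('pics/'+f+'.png',im[:,:,::-1]); np.savez('pics/'+f+'.npz',im=im,T=m['camera_from_world'],fov=m['vertical_fov'],cx=m['cx'],cy=m['cy'])
    return im,m
def load(f):
    d=np.load('pics/'+f+'.npz'); return d['im'],dict(vertical_fov=float(d['fov']),cx=float(d['cx']),cy=float(d['cy']),camera_from_world=d['T'])
def ray(m,u,v):
    f=192/np.tan(np.radians(m['vertical_fov'])/2)
    T=np.array(m['camera_from_world']);R=T[:3,:3];c=-R.T@T[:3,3]
    return c,R.T@np.array([(u-m['cx'])/f,-(v-m['cy'])/f,-1])
def plane(m,u,v,z):
    c,d=ray(m,u,v); return c+d*(z-c[2])/d[2]
def proj(m,p):
    f=192/np.tan(np.radians(m['vertical_fov'])/2)
    T=np.array(m['camera_from_world']);q=T[:3,:3]@np.array(p)+T[:3,3]
    return m['cx']+f*q[0]/-q[2], m['cy']-f*q[1]/-q[2]
E
python3 - <<'E'
from h import *
for n in ['scene','top','wrist']:
    im,m=snap(n,n+'0'); print(n,m.keys(),m['vertical_fov'],{k:v for k,v in m.items() if k not in('camera_from_world',)})
s=arm.observe();print(s)
E
```

```text
scene dict_keys(['vertical_fov', 'cx', 'cy', 'camera_from_world']) 48.741296386876115 {'vertical_fov': 48.741296386876115, 'cx': 252.70446605418584, 'cy': 189.93849164332534}
top dict_keys(['vertical_fov', 'cx', 'cy', 'camera_from_world']) 56.038677787614745 {'vertical_fov': 56.038677787614745, 'cx': 255.62491267139373, 'cy': 197.03428334926272}
wrist dict_keys(['vertical_fov', 'cx', 'cy', 'camera_from_world']) 65.05822674117672 {'vertical_fov': 65.05822674117672, 'cx': 254.88591375755112, 'cy': 190.40822441207305}
{'time_s': 0.15, 'qpos': array([ 1.10150746,  0.61571108, -0.0125968 ,  1.42455021,  0.00805755,
        1.10342561, -0.04039035]), 'qd': array([ 0.00029686, -0.00405144,  0.00061178, -0.00476058,  0.00037466,
       -0.00025476,  0.00071285]), 'joint_efforts': array([ 1.22164296e-03, -4.69660234e+01,  2.59768674e-01, -1.71249819e+01,
        1.00021495e-02,  7.09013577e-03, -3.36796351e-07]), 'ee_pos': array([ 0.27825552, -0.58676382,  0.2303888 ]), 'eef_rot': array([-9.98416733e-04,  9.75587458e-01,  2.19608893e-01, -2.21439581e-04]), 'contact_force': array([-0.1432696 ,  0.92219903, -0.21400363]), 'torque': array([ 0.02999029, -0.05059712,  0.02062748]), 'opening': 0.08565596724829252}
```

View pics/scene0.png

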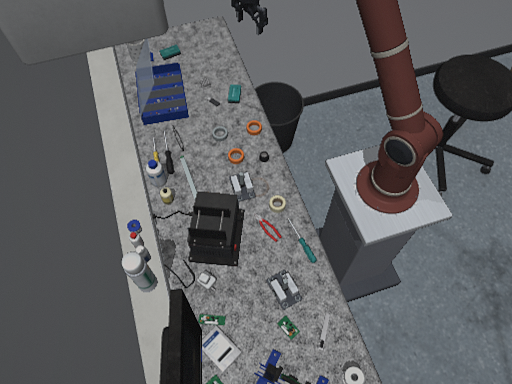

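View pics/top0.png

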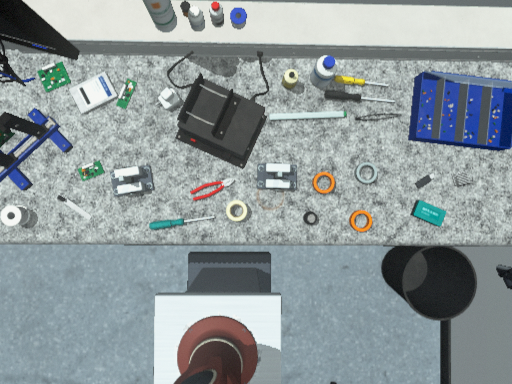

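View pics/wrist0.png

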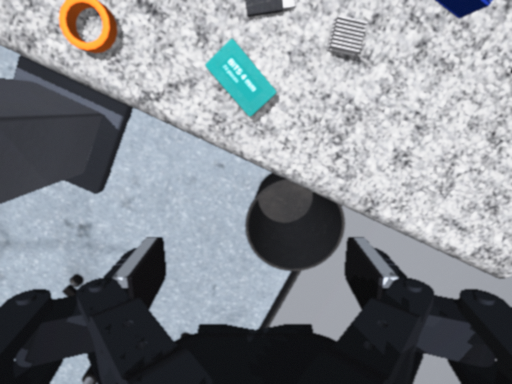

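The scene shows two joints with upright bars, at top-view pixels (132,180) and (277,177). Collar candidates in the top view:
- Grey ring (366,172)
- Orange rings (324,183) and (361,221)
- Cream tape roll (236,211)
- Small black ring (310,218)
- White roll (14,215)

Only the grey one is plain steel. I'll enlarge it to confirm.

```bash
python3 - <<'E'
from h import *
im,m=load('top0')
def crop(x0,y0,w,h,s): return cv2.resize(im[y0:y0+h,x0:x0+w,::-1],None,fx=s,fy=s,interpolation=cv2.INTER_CUBIC)
a=crop(95,150,80,60,5);b=crop(240,150,80,60,5);c=crop(300,150,80,80,5)
cv2.imwrite('pics/c1.png',np.hstack([a,b])); cv2.imwrite('pics/c2.png',c)
for p in [(132,180),(277,177)]: print(plane(m,*p,.036))
print(plane(m,366,172,.01))
g=arm.observe()
E
```

```text
[0.43510512 0.20545919 0.036     ]
[ 0.44518219 -0.14485097  0.036     ]
[ 0.46162922 -0.37276625  0.01      ]
```

View pics/c1.png

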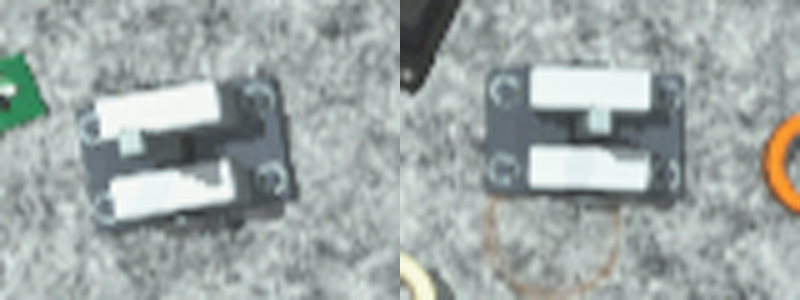

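View pics/c2.png

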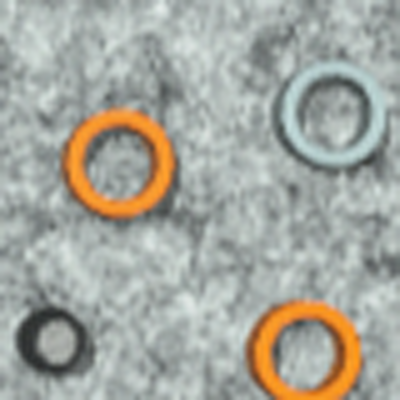

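Confirmed: the grey ring at (366,172) is plain steel and the right size, and its neighbours are orange or small and black. Next I align the tool and look with the wrist camera.

```bash
cat >> h.py <<'E'
from scipy.spatial.transform import Rotation as Ro
def tool():
    s=arm.observe();q=s['eef_rot'];return s,np.array(s['ee_pos']),Ro.from_quat([q[1],q[2],q[3],q[0]]).as_matrix()
def togo(p,yaw=None):
    s,e,R=tool(); y=np.arctan2(R[1,0],R[0,0])
    print('t',s['time_s'],'ee',e.round(4),'yaw',round(y,4),'F',np.round(s['contact_force'],2),'op',round(s['opening'],4))
    if yaw is not None:
        print('turn deg',np.degrees(y-yaw).round(2)); c,n=np.cos(yaw),np.sin(yaw); R=np.array([[c,n,0],[n,-c,0],[0,0,-1]])
    print('shift cm',(R.T@(np.array(p)-e)*100).round(2))
E
python3 - <<'E'
from h import *
m=vision.camera_model('wrist'); s,e,R=tool(); T=np.array(m['camera_from_world']);c=-T[:3,:3].T@T[:3,3]
print('cam in tool',R.T@(c-e),'look',R.T@(-T[2,:3]),'right',R.T@T[0,:3])
togo([.445,-.145,.231],0)
togo([.4616,-.3728,.231],0)
E
```

```text
cam in tool [ 0.06747606 -0.00019046 -0.14163212] look [-2.66206285e-01  2.32625428e-04  9.63916054e-01] right [ 3.38123207e-04  9.99999932e-01 -1.47953641e-04]
t 0.15 ee [ 0.2783 -0.5868  0.2304] yaw 0.4428 F [-0.14  0.92 -0.21] op 0.0857
turn deg 25.37
shift cm [ 16.67 -44.18  -0.06]
t 0.15 ee [ 0.2783 -0.5868  0.2304] yaw 0.4428 F [-0.14  0.92 -0.21] op 0.0857
turn deg 25.37
shift cm [ 18.33 -21.4   -0.06]
```

>>> {"name": "move_arm", "arguments": {
  "commands": [
    {"turn":8.5},
    {"turn":8.5},
    {"turn":8.4},
    {"tx":3.3,"ty":-4.3},
    {"tx":3.3,"ty":-4.3},
    {"tx":3.3,"ty":-4.3},
    {"tx":3.3,"ty":-4.3},
    {"tx":2,"ty":-4.2},
    {},
    {}
  ]
}}

```text
invalid input at $.commands[0]: expected keys tx, ty, tz, turn, hand
```

```bash
python3 - <<'E'
from h import *
snap('wrist','w1'); togo([.445,-.145,.231],0)
E
```

```text
t 0.2 ee [ 0.2783 -0.5869  0.2306] yaw 0.4429 F [ 0.4   0.62 -0.68] op 0.0855
turn deg 25.38
shift cm [ 1.667e+01 -4.419e+01 -4.000e-02]
```

View pics/w1.png

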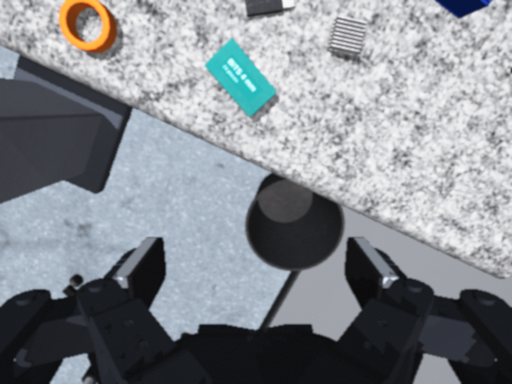

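The call was refused because all keys must be present, so the picture is unchanged. I'll resend it in full.

>>> {"name": "move_arm", "arguments": {
  "commands": [
    {"tx":0,"ty":0,"tz":0,"turn":8.5,"hand":0},
    {"tx":0,"ty":0,"tz":0,"turn":8.5,"hand":0},
    {"tx":0,"ty":0,"tz":0,"turn":8.4,"hand":0},
    {"tx":3.3,"ty":-4.3,"tz":0,"turn":0,"hand":0},
    {"tx":3.3,"ty":-4.3,"tz":0,"turn":0,"hand":0},
    {"tx":3.3,"ty":-4.3,"tz":0,"turn":0,"hand":0},
    {"tx":3.3,"ty":-4.3,"tz":0,"turn":0,"hand":0},
    {"tx":2,"ty":-4.2,"tz":0,"turn":0,"hand":0},
    {"tx":0,"ty":0,"tz":0,"turn":0,"hand":0},
    {"tx":0,"ty":0,"tz":0,"turn":0,"hand":0}
  ]
}}

```text
time_s: 1.45
ee_pos: [0.4301, -0.374, 0.2313]
eef_rot: [0.0, 1.0, -0.0, -0.0]
contact_force: [-0.7, -0.7, -0.5]
opening: 0.0853
```

```bash
python3 - <<'E'
from h import *
snap('wrist','w2'); togo([.445,-.145,.231],0)
E
```

```text
t 1.5 ee [ 0.4295 -0.3748  0.2313] yaw -0.0028 F [ 0.23 -1.33  0.32] op 0.0856
turn deg -0.16
shift cm [  1.55 -22.98   0.03]
```

View pics/w2.png

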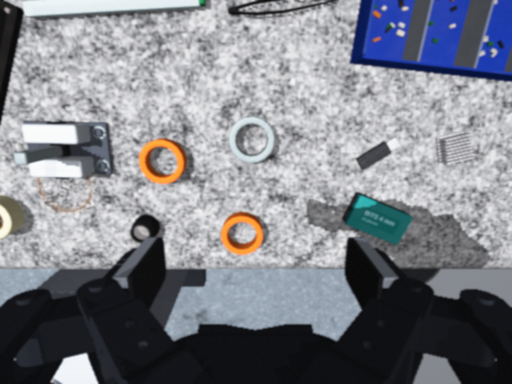

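The wrist view shows the grey collar at (252,139), with an orange ring at (162,161) and the right joint at (65,150). Now over to the right joint.

>>> {"name": "move_arm", "arguments": {
  "commands": [
    {"tx":0,"ty":-4.6,"tz":0,"turn":0,"hand":0},
    {"tx":0,"ty":-4.6,"tz":0,"turn":0,"hand":0},
    {"tx":0,"ty":-4.6,"tz":0,"turn":0,"hand":0},
    {"tx":0,"ty":-4.6,"tz":0,"turn":0,"hand":0},
    {"tx":0,"ty":-4.6,"tz":0,"turn":0,"hand":0},
    {"tx":0,"ty":0,"tz":0,"turn":0,"hand":0},
    {"tx":0,"ty":0,"tz":0,"turn":0,"hand":0}
  ]
}}

```text
time_s: 2.38
ee_pos: [0.4305, -0.1454, 0.2315]
eef_rot: [0.001, 1.0, -0.002, 0.0]
contact_force: [-0.2, -0.1, 0.5]
opening: 0.0853
```

```bash
python3 - <<'E'
from h import *
im,m=snap('wrist','w3'); togo([.445,-.145,.231],0)
cv2.imwrite('pics/w3c.png',cv2.resize(im[90:190,180:340,::-1],None,fx=5,fy=5,interpolation=cv2.INTER_CUBIC))
E
```

```text
t 2.425 ee [ 0.4305 -0.1458  0.2314] yaw -0.0046 F [-0.54 -0.55  0.21] op 0.0854
turn deg -0.26
shift cm [ 1.45 -0.08  0.04]
```

View pics/w3c.png

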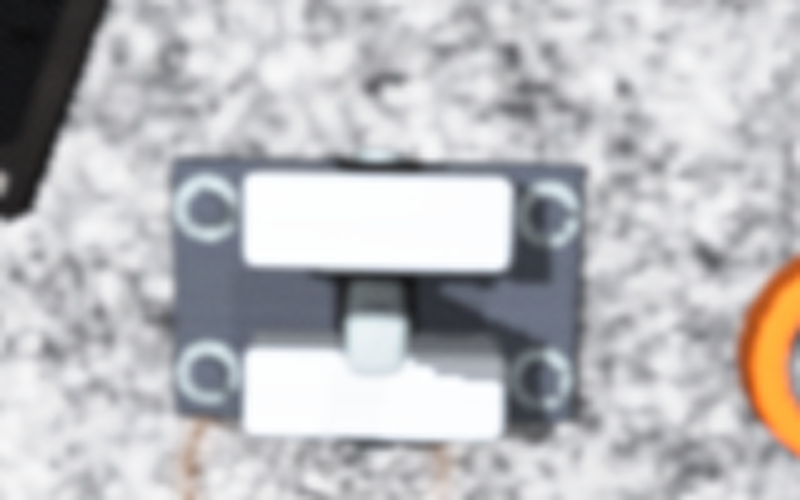

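View pics/w3.png

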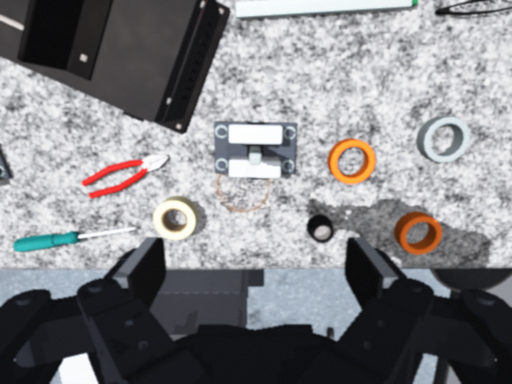

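```bash
python3 - <<'E'
from h import *
im,m=load('w3')
P=lambda u,v,z:plane(m,180+u/5,90+v/5,z)
c=[P(u,v,.036)[:2] for u,v in[(243,172),(514,178),(504,439),(243,437)]]
print(np.round(c,4),np.mean(c,0)); print('tip',P(377,341,.084))
# plate
k=[P(u,v,.006)[:2] for u,v in[(175,157),(585,170),(575,418),(177,415)]];print(np.round(k,4),np.mean(k,0))
im,m2=load('w2'); 
for n,(im,m) in (('w2',load('w2')),('w3',load('w3'))):
    hsv=cv2.cvtColor(im,cv2.COLOR_RGB2HSV); print(n,hsv[139-0,232] if n=='w2' else hsv[139,425])
# collar from tool by HoughCircles
im,m=load('w2')
cv2.imwrite('pics/w2c.png',cv2.resize(im[105:175,215:290,::-1],None,fx=7,fy=7,interpolation=cv2.INTER_CUBIC))
E
```

```text
[[ 0.4801 -0.1169]
 [ 0.4786 -0.1763]
 [ 0.4199 -0.1752]
 [ 0.4206 -0.1153]] [ 0.44976278 -0.14592721]
tip [ 0.45051796 -0.14600776  0.084     ]
[[ 0.482  -0.0983]
 [ 0.4787 -0.1959]
 [ 0.4182 -0.1955]
 [ 0.4193 -0.0964]] [ 0.44956306 -0.14651668]
w2 [ 96  15 232]
w3 [ 99  23 226]
```

View pics/w2c.png

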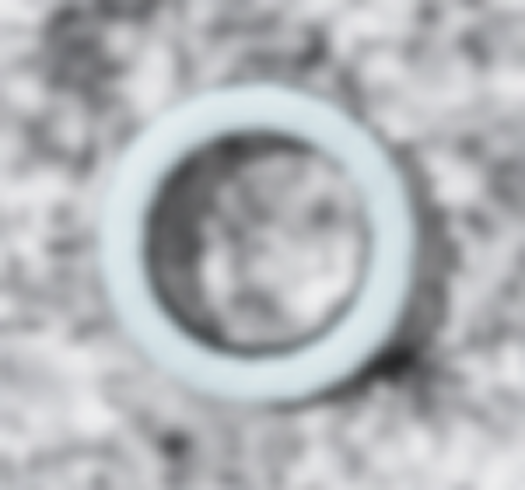

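```bash
python3 - <<'E'
from h import *
im,m=load('w3')
for z in(0,.06,.12,.18): print(z,plane(m,182,132,z),plane(m,228,12,z))
_,mt=load('top0');
for z in(0,.06,.12,.18): print(z,plane(mt,240,165,z),plane(mt,266,123,z))
_,m2=load('w2');print('collar',plane(m2,251.7,139.4,.02),plane(mt,366.6,172.3,.02))
togo([.45,-.146,.13],-.015)
E
```

```text
0 [ 0.46927325 -0.05676054  0.        ] [ 0.59964351 -0.11640149  0.        ]
0.06 [ 0.47387641 -0.07099206  0.06      ] [ 0.58328368 -0.121043    0.06      ]
0.12 [ 0.47847958 -0.08522359  0.12      ] [ 0.56692385 -0.12568451  0.12      ]
0.18 [ 0.48308274 -0.09945511  0.18      ] [ 0.55056402 -0.13032601  0.18      ]
0 [ 0.47756708 -0.05392323  0.        ] [ 0.58523283 -0.11930084  0.        ]
0.06 [ 0.47111093 -0.05483277  0.06      ] [ 0.57170309 -0.1159151   0.06      ]
0.12 [ 0.46465478 -0.05574231  0.12      ] [ 0.55817336 -0.11252936  0.12      ]
0.18 [ 0.45819863 -0.05665184  0.18      ] [ 0.54464362 -0.10914362  0.18      ]
collar [ 0.46131795 -0.37036684  0.02      ] [ 0.45997868 -0.3709052   0.02      ]
t 2.425 ee [ 0.4305 -0.1458  0.2314] yaw -0.0046 F [-0.54 -0.55  0.21] op 0.0854
turn deg 0.6
shift cm [ 1.95 -0.   10.14]
```

>>> {"name": "move_arm", "arguments": {
  "commands": [
    {"tx":1.0,"ty":0,"tz":2.5,"turn":0.6,"hand":0.76},
    {"tx":0.95,"ty":0,"tz":4,"turn":0,"hand":0.76},
    {"tx":0,"ty":0,"tz":3.6,"turn":0,"hand":0.76},
    {"tx":0,"ty":0,"tz":0,"turn":0,"hand":0.76},
    {"tx":0,"ty":0,"tz":0,"turn":0,"hand":0.76},
    {"tx":0,"ty":0,"tz":0,"turn":0,"hand":0.76}
  ]
}}

```text
time_s: 3.18
ee_pos: [0.4512, -0.1443, 0.1318]
eef_rot: [0.001, 1.0, -0.006, 0.002]
contact_force: [0.2, 0.6, 0.2]
opening: 0.0206
```

```bash
python3 - <<'E'
from h import *
im,m=snap('wrist','w4'); togo([.45,-.146,.055],-.015)
E
```

```text
t 3.225 ee [ 0.4511 -0.1441  0.1317] yaw -0.0116 F [ 0.17 -0.29  0.02] op 0.0205
turn deg 0.2
shift cm [-0.11  0.19  7.67]
```

View pics/w4.png

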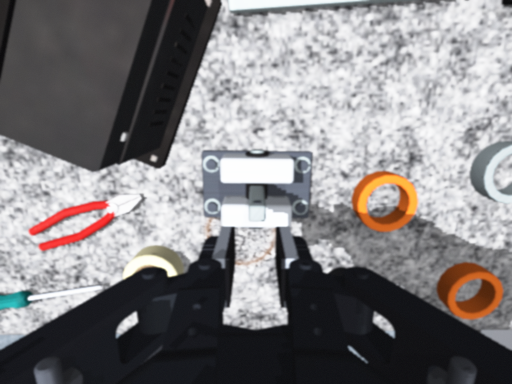

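The bar tip at (257,205) is centred between the fingertips at (233..283). Descending.

>>> {"name": "move_arm", "arguments": {
  "commands": [
    {"tx":-0.1,"ty":0.2,"tz":0,"turn":0,"hand":0.76},
    {"tx":0,"ty":0,"tz":2,"turn":0,"hand":0.76},
    {"tx":0,"ty":0,"tz":2,"turn":0,"hand":0.76},
    {"tx":0,"ty":0,"tz":2,"turn":0,"hand":0.76},
    {"tx":0,"ty":0,"tz":1.7,"turn":0,"hand":0.76},
    {"tx":0,"ty":0,"tz":0,"turn":0,"hand":0.76},
    {"tx":0,"ty":0,"tz":0,"turn":0,"hand":0.76}
  ]
}}

```text
time_s: 4.1
ee_pos: [0.4497, -0.1457, 0.054]
eef_rot: [0.0, 1.0, -0.005, 0.001]
contact_force: [-0.7, 0.4, 0.3]
opening: 0.0202
```

```bash
python3 - <<'E'
from h import *
im,m=snap('wrist','w5'); togo([.45,-.146,.055],-.015)
cv2.imwrite('pics/w5c.png',cv2.resize(im[150:350,150:360,::-1],None,fx=3,fy=3,interpolation=cv2.INTER_CUBIC))
E
```

```text
t 4.15 ee [ 0.4498 -0.1457  0.0542] yaw -0.011 F [-0.81 -0.16 -0.  ] op 0.0204
turn deg 0.23
shift cm [ 0.02  0.03 -0.08]
```

View pics/w5c.png

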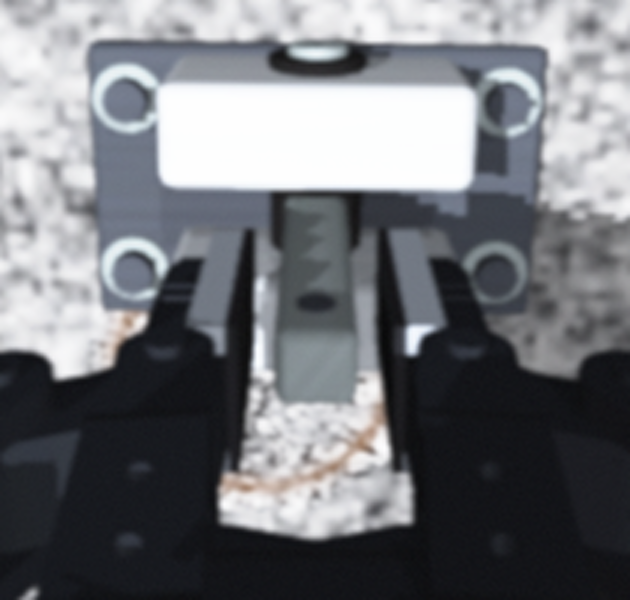

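The bar stands free, with about 4 mm on each side. I rock left (tool −y) gently.

>>> {"name": "move_arm", "arguments": {
  "commands": [
    {"tx":0,"ty":-0.2,"tz":0,"turn":0,"hand":0.76},
    {"tx":0,"ty":-0.2,"tz":0,"turn":0,"hand":0.76},
    {"tx":0,"ty":-0.1,"tz":0,"turn":0,"hand":0.76},
    {"tx":0,"ty":-0.1,"tz":0,"turn":0,"hand":0.76},
    {"tx":0,"ty":0,"tz":0,"turn":0,"hand":0.76},
    {"tx":0,"ty":0,"tz":0,"turn":0,"hand":0.76}
  ]
}}

```text
time_s: 4.9
ee_pos: [0.4494, -0.1396, 0.0534]
eef_rot: [0.0, 1.0, -0.006, 0.0]
contact_force: [0.4, -0.6, 0.5]
opening: 0.0206
```

```bash
python3 - <<'E'
from h import *
im,m=snap('wrist','w6'); togo([.45,-.146,.055],-.015)
cv2.imwrite('pics/w6c.png',cv2.resize(im[150:350,150:360,::-1],None,fx=3,fy=3,interpolation=cv2.INTER_CUBIC))
E
```

```text
t 4.95 ee [ 0.4494 -0.1396  0.0534] yaw -0.0112 F [-0.34 -0.12  0.09] op 0.0205
turn deg 0.22
shift cm [ 0.07  0.64 -0.16]
```

View pics/w6c.png

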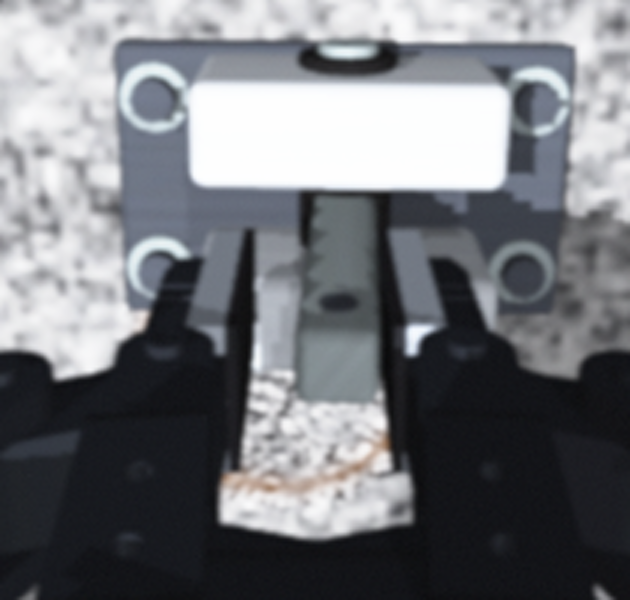

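The right pad is just reaching the bar and there is hardly any force. I press further.

>>> {"name": "move_arm", "arguments": {
  "commands": [
    {"tx":0,"ty":-0.1,"tz":-0.1,"turn":0,"hand":0.76},
    {"tx":0,"ty":-0.1,"tz":0,"turn":0,"hand":0.76},
    {"tx":0,"ty":0,"tz":0,"turn":0,"hand":0.76},
    {"tx":0,"ty":0,"tz":0,"turn":0,"hand":0.76}
  ]
}}

```text
time_s: 5.45
ee_pos: [0.4492, -0.1376, 0.0543]
eef_rot: [0.0, 1.0, -0.006, -0.0]
contact_force: [-0.0, -1.2, 0.8]
opening: 0.0207
```

```bash
python3 - <<'E'
from h import *
im,m=snap('wrist','w7'); togo([.45,-.146,.055],-.015)
cv2.imwrite('pics/w7c.png',cv2.resize(im[150:350,150:360,::-1],None,fx=3,fy=3,interpolation=cv2.INTER_CUBIC))
E
```

```text
t 5.5 ee [ 0.4492 -0.1376  0.0543] yaw -0.0112 F [ 0.21 -1.38  0.7 ] op 0.0204
turn deg 0.22
shift cm [ 0.1   0.84 -0.07]
```

View pics/w7c.png

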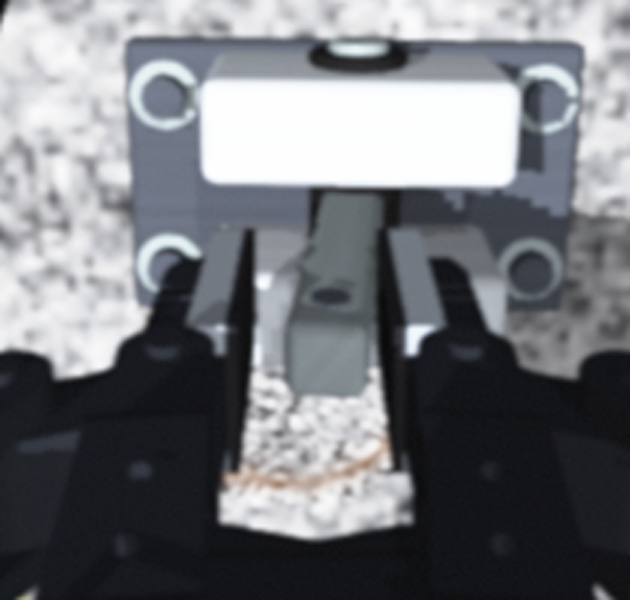

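The bar now leans visibly left at only about 1.3 N. I continue.

>>> {"name": "move_arm", "arguments": {
  "commands": [
    {"tx":0,"ty":-0.1,"tz":0,"turn":0,"hand":0.76},
    {"tx":0,"ty":-0.1,"tz":0,"turn":0,"hand":0.76},
    {"tx":0,"ty":-0.1,"tz":0,"turn":0,"hand":0.76},
    {"tx":0,"ty":0,"tz":0,"turn":0,"hand":0.76},
    {"tx":0,"ty":0,"tz":0,"turn":0,"hand":0.76}
  ]
}}

```text
time_s: 6.12
ee_pos: [0.4493, -0.1346, 0.0544]
eef_rot: [0.0, 1.0, -0.006, -0.0]
contact_force: [-0.5, -2.7, 1.1]
opening: 0.0201
```

```bash
python3 - <<'E'
from h import *
im,m=snap('wrist','w8'); togo([.45,-.146,.055],-.015)
cv2.imwrite('pics/w8c.png',cv2.resize(im[150:350,150:360,::-1],None,fx=3,fy=3,interpolation=cv2.INTER_CUBIC))
E
```

```text
t 6.175 ee [ 0.4493 -0.1346  0.0544] yaw -0.0111 F [ 0.2  -2.38  1.18] op 0.0205
turn deg 0.22
shift cm [ 0.09  1.14 -0.06]
```

View pics/w8c.png

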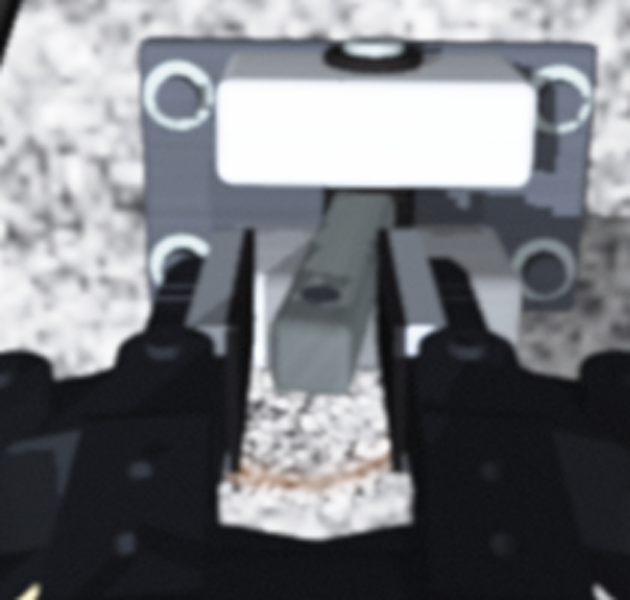

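```bash
python3 - <<'E'
from h import *
for f,u,v in(('w5',316,370),('w8',311,356)):
    im,m=load(f); print(plane(m,150+u/3,150+v/3,.084))
togo([.45,-.146,.055],-.015)
E
```

```text
[ 0.45038479 -0.14565431  0.084     ]
[ 0.4519851  -0.13392916  0.084     ]
t 6.175 ee [ 0.4493 -0.1346  0.0544] yaw -0.0111 F [ 0.2  -2.38  1.18] op 0.0205
turn deg 0.22
shift cm [ 0.09  1.14 -0.06]
```

The tip moved 11.7 mm left, a lean of about 0.18 rad at roughly 2.5 N low on the bar. This joint is the loose one. Now to the right by the same amount.

>>> {"name": "move_arm", "arguments": {
  "commands": [
    {"tx":0,"ty":0.4,"tz":0,"turn":0,"hand":0.76},
    {"tx":0,"ty":0.4,"tz":0,"turn":0,"hand":0.76},
    {"tx":0,"ty":0.4,"tz":0,"turn":0,"hand":0.76},
    {"tx":0,"ty":0.3,"tz":0,"turn":0,"hand":0.76},
    {"tx":0,"ty":0.2,"tz":0,"turn":0,"hand":0.76},
    {"tx":0,"ty":0.2,"tz":0,"turn":0,"hand":0.76},
    {"tx":0,"ty":0.2,"tz":0,"turn":0,"hand":0.76},
    {"tx":0,"ty":0.15,"tz":0,"turn":0,"hand":0.76},
    {"tx":0,"ty":0,"tz":0,"turn":0,"hand":0.76},
    {"tx":0,"ty":0,"tz":0,"turn":0,"hand":0.76},
    {"tx":0,"ty":0,"tz":0,"turn":0,"hand":0.76}
  ]
}}

```text
time_s: 7.55
ee_pos: [0.4491, -0.1567, 0.0544]
eef_rot: [-0.0, 1.0, -0.005, -0.0]
contact_force: [-0.8, 2.2, 1.6]
opening: 0.0203
```

```bash
python3 - <<'E'
from h import *
im,m=snap('wrist','w9'); togo([.45,-.1457,.055],-.015)
cv2.imwrite('pics/w9c.png',cv2.resize(im[150:350,150:360,::-1],None,fx=3,fy=3,interpolation=cv2.INTER_CUBIC))
E
```

```text
t 7.6 ee [ 0.4491 -0.1568  0.0544] yaw -0.0107 F [0.12 2.74 3.16] op 0.0202
turn deg 0.24
shift cm [ 0.08 -1.11 -0.06]
```

View pics/w9c.png

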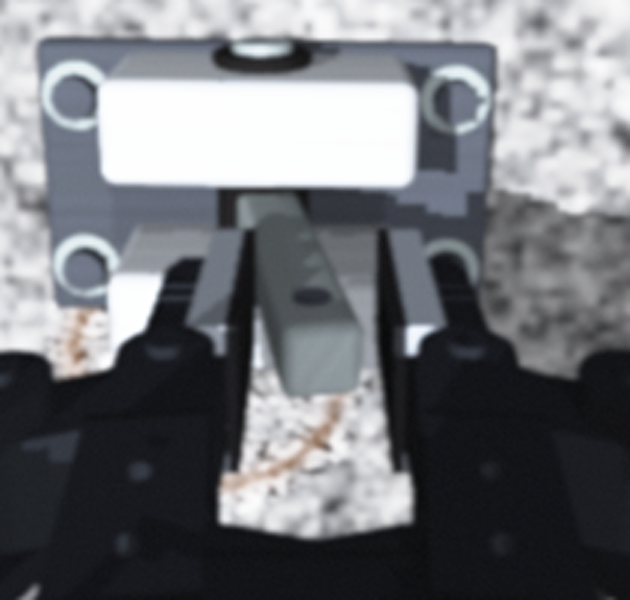

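It leans right to the stop too, at about 2.5 N. Both leans are clear, so I recentre, lift and go to the collar.

>>> {"name": "move_arm", "arguments": {
  "commands": [
    {"tx":0,"ty":-0.4,"tz":0,"turn":0,"hand":0.76},
    {"tx":0,"ty":-0.4,"tz":0,"turn":0,"hand":0.76},
    {"tx":0,"ty":-0.3,"tz":0,"turn":0,"hand":0.76},
    {"tx":0,"ty":0,"tz":-1,"turn":0,"hand":0.76},
    {"tx":0,"ty":0,"tz":-3,"turn":0,"hand":0.76},
    {"tx":0,"ty":0,"tz":-4,"turn":0,"hand":0.76},
    {"tx":0,"ty":0,"tz":-4,"turn":0,"hand":0.5},
    {"tx":0,"ty":4.5,"tz":0,"turn":0,"hand":0},
    {"tx":0,"ty":4.5,"tz":0,"turn":0,"hand":0},
    {"tx":0,"ty":4.5,"tz":0,"turn":0,"hand":0},
    {"tx":0.5,"ty":4.5,"tz":0,"turn":0,"hand":0},
    {"tx":0.3,"ty":4.5,"tz":0,"turn":0,"hand":0},
    {"tx":0,"ty":0,"tz":0,"turn":0,"hand":0},
    {"tx":0,"ty":0,"tz":0,"turn":0,"hand":0}
  ]
}}

```text
time_s: 9.35
ee_pos: [0.4545, -0.3704, 0.1745]
eef_rot: [-0.0, 1.0, -0.006, -0.0]
contact_force: [-0.5, 0.4, -0.5]
opening: 0.085
```

```bash
python3 - <<'E'
from h import *
im,m=snap('wrist','w10'); togo([.4607,-.3706,.08],-.01)
E
```

```text
t 9.4 ee [ 0.4549 -0.3696  0.1745] yaw -0.0096 F [-0.43  0.34  0.07] op 0.0853
turn deg 0.02
shift cm [0.58 0.09 9.45]
```

View pics/w10.png

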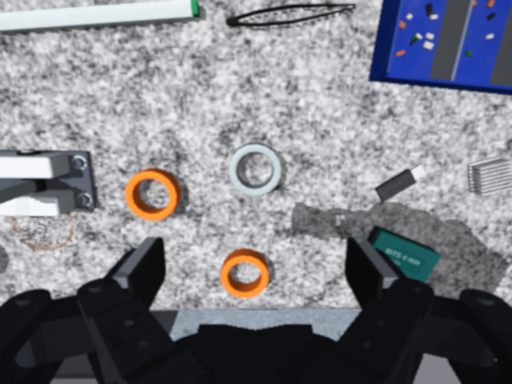

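The grey collar sits at about (256,169), and the orange ring at (152,194) is clear of the fingers. I refine the centre.

```bash
python3 - <<'E'
from h import *
im,m=load('w10')
g=cv2.resize(cv2.cvtColor(im[130:210,215:297],cv2.COLOR_RGB2GRAY),None,fx=4,fy=4,interpolation=cv2.INTER_CUBIC)
print(cv2.HoughCircles(g,cv2.HOUGH_GRADIENT,1.5,200,param1=100,param2=40,minRadius=90,maxRadius=125))
h=cv2.cvtColor(im,cv2.COLOR_RGB2HSV)[130:210,215:297]
k=((h[...,1]>12)&(h[...,0]>85)&(h[...,0]<110)&(h[...,2]>120)).astype(np.uint8)
k=cv2.morphologyEx(k,cv2.MORPH_OPEN,np.ones((2,2)));cs,_=cv2.findContours(k,0,1);c=max(cs,key=cv2.contourArea);(u,v),r=cv2.minEnclosingCircle(c);print(u+215,v+130,r)
print(plane(m,u+215,v+130,.02),plane(m,255.5,169,.02))
E
```

```text
[[[158.25 161.25 104.1 ]]]
255.45751571655273 170.13888931274414 27.1820068359375
[ 0.46117402 -0.37074138  0.02      ] [ 0.46233426 -0.37079582  0.02      ]
```

>>> {"name": "move_arm", "arguments": {
  "commands": [
    {"tx":0.6,"ty":0.1,"tz":2,"turn":0,"hand":0},
    {"tx":0,"ty":0,"tz":4,"turn":0,"hand":0},
    {"tx":0,"ty":0,"tz":4,"turn":0,"hand":0},
    {"tx":0,"ty":0,"tz":3,"turn":0,"hand":0},
    {"tx":0,"ty":0,"tz":2,"turn":0,"hand":0},
    {"tx":0,"ty":0,"tz":1.5,"turn":0,"hand":0},
    {"tx":0,"ty":0,"tz":0,"turn":0,"hand":0},
    {"tx":0,"ty":0,"tz":0,"turn":0,"hand":0}
  ]
}}

```text
time_s: 10.4
ee_pos: [0.4613, -0.3723, 0.0099]
eef_rot: [0.0, 1.0, -0.005, 0.001]
contact_force: [0.9, 0.2, 1.3]
opening: 0.0852
```

```bash
python3 - <<'E'
from h import *
im,m=snap('wrist','w11'); togo([.461,-.3706,.005],-.01)
E
```

```text
t 10.45 ee [ 0.4614 -0.3724  0.0102] yaw -0.0108 F [-0.62 -0.12  0.92] op 0.0852
turn deg -0.05
shift cm [-0.04 -0.18  0.52]
```

View pics/w11.png

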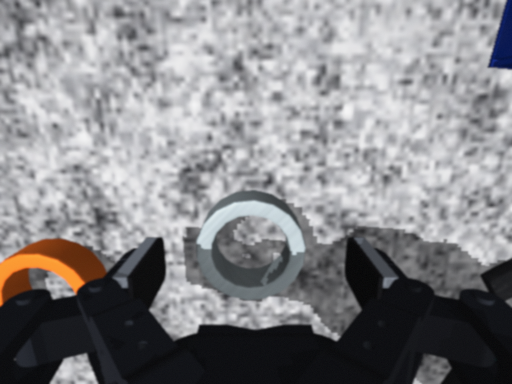

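The collar is centred between the open fingers and the orange ring stands clear to the left. I lower a little and close.

>>> {"name": "move_arm", "arguments": {
  "commands": [
    {"tx":0,"ty":-0.2,"tz":0.6,"turn":0,"hand":0},
    {"tx":0,"ty":0,"tz":0,"turn":0,"hand":0.3},
    {"tx":0,"ty":0,"tz":0,"turn":0,"hand":1},
    {"tx":0,"ty":0,"tz":0,"turn":0,"hand":1},
    {"tx":0,"ty":0,"tz":0,"turn":0,"hand":1},
    {"tx":0,"ty":0,"tz":0,"turn":0,"hand":1},
    {"tx":0,"ty":0,"tz":0,"turn":0,"hand":1}
  ]
}}

```text
time_s: 11.32
ee_pos: [0.4608, -0.3701, 0.0042]
eef_rot: [0.0, 1.0, -0.005, 0.0]
contact_force: [-1.5, 0.8, 6.4]
opening: 0.0517
```

```bash
python3 - <<'E'
from h import *
im,m=snap('wrist','w12'); togo([.461,-.3706,.005],-.01)
E
```

```text
t 11.375 ee [ 0.4609 -0.3701  0.0042] yaw -0.0108 F [-0.73  1.5   6.02] op 0.0516
turn deg -0.04
shift cm [ 0.01  0.05 -0.08]
```

View pics/w12.png

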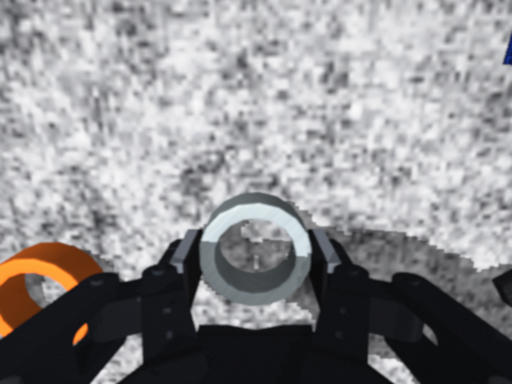

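Gripped, with the pads on both flanks. Lifting.

>>> {"name": "move_arm", "arguments": {
  "commands": [
    {"tx":0,"ty":0,"tz":-1,"turn":0,"hand":1},
    {"tx":0,"ty":0,"tz":-2,"turn":0,"hand":1},
    {"tx":0,"ty":0,"tz":-3,"turn":0,"hand":1},
    {"tx":0,"ty":0,"tz":-3,"turn":0,"hand":1},
    {"tx":0,"ty":0,"tz":-3,"turn":0,"hand":1},
    {"tx":0,"ty":0,"tz":-2,"turn":0,"hand":1},
    {"tx":0,"ty":0,"tz":0,"turn":0,"hand":1},
    {"tx":0,"ty":0,"tz":0,"turn":0,"hand":1}
  ]
}}

```text
time_s: 12.38
ee_pos: [0.4601, -0.3696, 0.1424]
eef_rot: [-0.001, 1.0, -0.005, -0.001]
contact_force: [-0.1, 0.0, -2.2]
opening: 0.0517
```

```bash
python3 - <<'E'
from h import *
im,m=snap('wrist','w13'); togo([.4497,-.1457,.144],-.015)
E
```

```text
t 12.425 ee [ 0.46   -0.3694  0.1421] yaw -0.0109 F [ 0.05 -0.05 -1.65] op 0.0518
turn deg 0.23
shift cm [ -1.36 -22.36  -0.19]
```

View pics/w13.png

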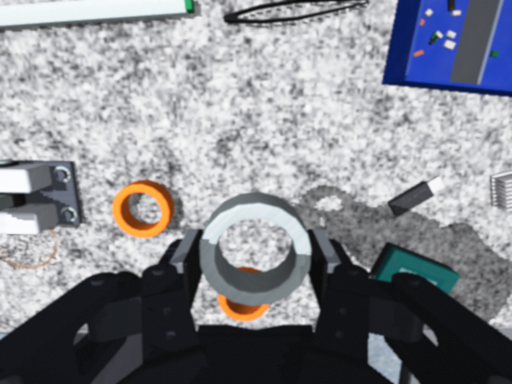

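The collar is held level. I carry it at this height, in front of the soldering station.

>>> {"name": "move_arm", "arguments": {
  "commands": [
    {"tx":-1.2,"ty":-3,"tz":0,"turn":0,"hand":1},
    {"tx":0,"ty":-4.2,"tz":0,"turn":0,"hand":1},
    {"tx":0,"ty":-4.2,"tz":0,"turn":0,"hand":1},
    {"tx":0,"ty":-4.2,"tz":0,"turn":0,"hand":1},
    {"tx":0,"ty":-4.0,"tz":0,"turn":0,"hand":1},
    {"tx":0,"ty":-2.8,"tz":0,"turn":0,"hand":1},
    {"tx":0,"ty":0,"tz":0,"turn":0,"hand":1},
    {"tx":0,"ty":0,"tz":0,"turn":0,"hand":1},
    {"tx":0,"ty":0,"tz":0,"turn":0,"hand":1}
  ]
}}

```text
time_s: 13.55
ee_pos: [0.4509, -0.1475, 0.1431]
eef_rot: [0.0, 1.0, -0.007, -0.0]
contact_force: [0.2, -1.1, -1.4]
opening: 0.0514
```

```bash
python3 - <<'E'
from h import *
im,m=snap('wrist','w14'); togo([.4497,-.1457,.144],-.015)
E
```

```text
t 13.6 ee [ 0.451  -0.1473  0.1432] yaw -0.0134 F [-0.19  0.01 -1.06] op 0.0519
turn deg 0.09
shift cm [-0.13 -0.16 -0.08]
```

View pics/w14.png

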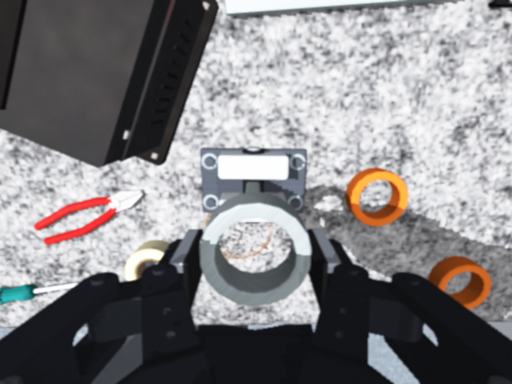

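Collar and joint are in line. I lower it in stages, first until the bar's tip is just inside the ring.

>>> {"name": "move_arm", "arguments": {
  "commands": [
    {"tx":-0.1,"ty":-0.15,"tz":1,"turn":0,"hand":1},
    {"tx":0,"ty":0,"tz":2,"turn":0,"hand":1},
    {"tx":0,"ty":0,"tz":2,"turn":0,"hand":1},
    {"tx":0,"ty":0,"tz":1.5,"turn":0,"hand":1},
    {"tx":0,"ty":0,"tz":0,"turn":0,"hand":1},
    {"tx":0,"ty":0,"tz":0,"turn":0,"hand":1}
  ]
}}

```text
time_s: 14.35
ee_pos: [0.4504, -0.1447, 0.0785]
eef_rot: [0.0, 1.0, -0.006, 0.0]
contact_force: [0.6, 0.4, -1.4]
opening: 0.0514
```

```bash
python3 - <<'E'
from h import *
im,m=snap('wrist','w15'); togo([.4497,-.1457,.041],-.015)
cv2.imwrite('pics/w15c.png',cv2.resize(im[130:350,150:360,::-1],None,fx=2.7,fy=2.7,interpolation=cv2.INTER_CUBIC))
E
```

```text
t 14.4 ee [ 0.4506 -0.1447  0.0787] yaw -0.0112 F [-0.45 -0.56 -1.11] op 0.0513
turn deg 0.22
shift cm [-0.09  0.1   3.77]
```

View pics/w15c.png

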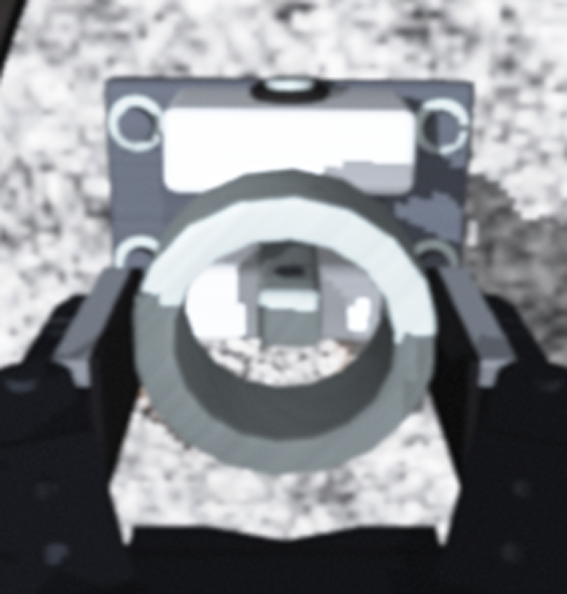

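The bar stands well inside the ring. I carry on down.

>>> {"name": "move_arm", "arguments": {
  "commands": [
    {"tx":-0.1,"ty":0.1,"tz":1,"turn":0,"hand":1},
    {"tx":0,"ty":0,"tz":1,"turn":0,"hand":1},
    {"tx":0,"ty":0,"tz":1,"turn":0,"hand":1},
    {"tx":0,"ty":0,"tz":0.5,"turn":0,"hand":1},
    {"tx":0,"ty":0,"tz":0.2,"turn":0,"hand":1},
    {"tx":0,"ty":0,"tz":0,"turn":0,"hand":1},
    {"tx":0,"ty":0,"tz":0,"turn":0,"hand":1}
  ]
}}

```text
time_s: 15.28
ee_pos: [0.4494, -0.1455, 0.0416]
eef_rot: [0.0, 1.0, -0.006, 0.0]
contact_force: [-0.3, 0.5, -1.2]
opening: 0.0515
```

```bash
python3 - <<'E'
from h import *
im,m=snap('wrist','w16'); togo([.4497,-.1457,.040],-.015)
cv2.imwrite('pics/w16c.png',cv2.resize(im[130:350,150:360,::-1],None,fx=2.7,fy=2.7,interpolation=cv2.INTER_CUBIC))
E
```

```text
t 15.325 ee [ 0.4494 -0.1455  0.0416] yaw -0.011 F [-0.08  0.8  -0.5 ] op 0.0518
turn deg 0.23
shift cm [0.03 0.02 0.16]
```

View pics/w16c.png

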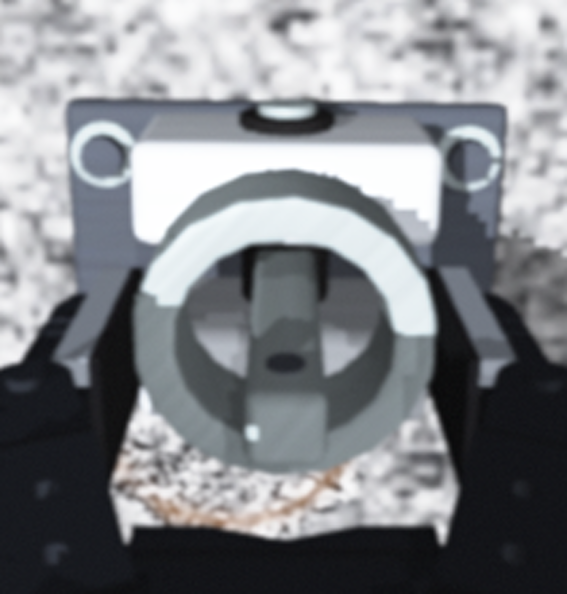

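The bar is centred in the ring, about 1.5 mm from seated. I lower the last bit, let go and withdraw.

>>> {"name": "move_arm", "arguments": {
  "commands": [
    {"tx":0,"ty":0,"tz":0.1,"turn":0,"hand":1},
    {"tx":0,"ty":0,"tz":0.08,"turn":0,"hand":1},
    {"tx":0,"ty":0,"tz":0,"turn":0,"hand":1},
    {"tx":0,"ty":0,"tz":0,"turn":0,"hand":0.3},
    {"tx":0,"ty":0,"tz":0,"turn":0,"hand":0},
    {"tx":0,"ty":0,"tz":0,"turn":0,"hand":0},
    {"tx":0,"ty":0,"tz":0,"turn":0,"hand":0},
    {"tx":0,"ty":0,"tz":0,"turn":0,"hand":0}
  ]
}}

```text
time_s: 16.32
ee_pos: [0.4492, -0.1454, 0.0395]
eef_rot: [-0.0, 1.0, -0.005, -0.0]
contact_force: [0.2, 0.4, 0.4]
opening: 0.0856
```

>>> {"name": "move_arm", "arguments": {
  "commands": [
    {"tx":0,"ty":0,"tz":-1,"turn":0,"hand":0},
    {"tx":0,"ty":0,"tz":-2,"turn":0,"hand":0},
    {"tx":0,"ty":0,"tz":-3,"turn":0,"hand":0},
    {"tx":0,"ty":0,"tz":-4,"turn":0,"hand":0},
    {"tx":0,"ty":0,"tz":-4,"turn":0,"hand":0},
    {"tx":0,"ty":0,"tz":-3,"turn":0,"hand":0},
    {"tx":0,"ty":0,"tz":0,"turn":0,"hand":0},
    {"tx":0,"ty":0,"tz":0,"turn":0,"hand":0}
  ]
}}

```text
time_s: 17.32
ee_pos: [0.4485, -0.1452, 0.2092]
eef_rot: [-0.0, 1.0, -0.005, -0.0]
contact_force: [-0.1, -0.4, -0.8]
opening: 0.0851
```

```bash
python3 - <<'E'
from h import *
im,m=snap('wrist','w17'); togo([.4497,-.1457,.040],-.015)
cv2.imwrite('pics/w17c.png',cv2.resize(im[90:210,170:340,::-1],None,fx=4.5,fy=4.5,interpolation=cv2.INTER_CUBIC))
E
```

```text
t 17.375 ee [ 0.4483 -0.1451  0.2088] yaw -0.011 F [-0.42  0.06 -0.88] op 0.0856
turn deg 0.23
shift cm [ 0.14  0.05 16.88]
```

View pics/w17c.png

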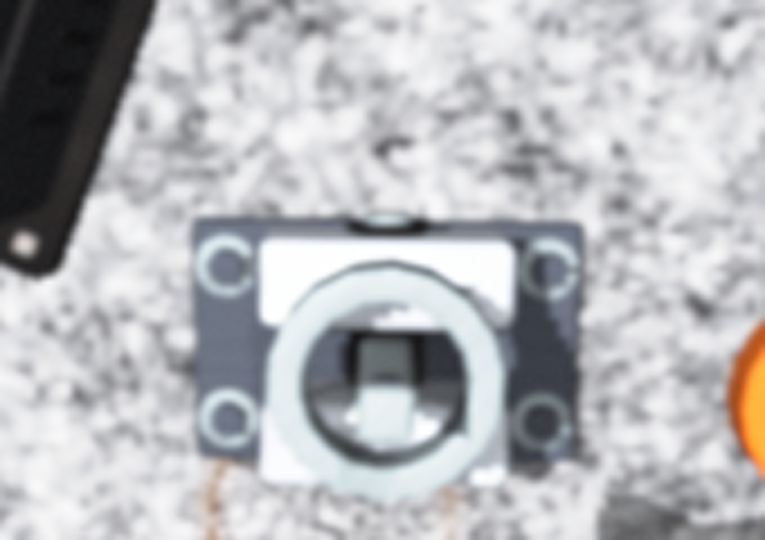

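```bash
python3 - <<'E'
from h import *
im,m=load('w17')
print('collar top centre',plane(m,170+386/4.5,90+381/4.5,.056),'block c .4498,-.1459')
for z in (.056,.07): 
    l=plane(m,170+267/4.5,90+381/4.5,z);r=plane(m,170+506/4.5,90+381/4.5,z);print(z,'diam',np.linalg.norm(l-r))
print(arm.sign_off())
E
```

```text
collar top centre [ 0.45065365 -0.14587333  0.056     ] block c .4498,-.1459
0.056 diam 0.05319803475944724
0.07 diam 0.05067159521252009
the job is handed in; nothing more can be done
None
```

I found the loose joint, put the steel collar over its arm, and handed the job in at about 17.4 s of the 64 s allowed.

- **Feel test:** The joint on the robot's right is the loose one. Its arm leaned left by about 0.18 rad and then about as far right (judged by eye). Each way took only about 2.5 N with the fingertips low on the bar, which is roughly 1.6 N at the grip point. That was clear enough that I did not rock the other joint, so its soundness is inferred, not felt.
- **Collar:** I picked up the grey steel ring and left the orange ones alone. I lifted it to about 0.14 m, carried it in front of the soldering station, lowered it over the arm and let go.
- **Last checks:** The collar's centre was within about 1 mm of the block's centre. Its measured diameter was 53 mm against 54 mm when taken at seated height, so it lies down on the block. It looked flat, with the arm upright inside it. The open gripper stood clear, about 0.21 m above the bench. No check failed or disagreed.

The first move call was refused for missing keys. It moved nothing, and I resent it complete.

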